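# Tip the polishing bar out of its fitted holder into the kit tray

## Task

Get the polishing bar out of its wooden holder: it sits too snugly to be gripped, so press down the end beside the wide gap until the bar rocks and stays tilted with its other end sticking out, then take it by that end and lay it flat inside the steel tray next to the flap wheel. Finally fold the holder's metal cover fully shut over the empty pocket. Leave the flap wheel, the emery roll and the flux bottle where they are.

Things in the scene. Friction and masses are not known exactly. Their poses are not given: they have to be found in the camera images.
- bar_center (a point): centre (half-way up) of the polishing bar, a loose plain brown block 111 x 46 x 33 mm, about 0.3 kg (grip it firmly: held by one end it tends to swing down); its x axis runs along its length (111 mm), y across it (46 mm), z is its upper side. It starts lying flat in the pocket of the holder, its length along the holder's y axis, its top 2 mm below the rim.
- bar_holder: fixed hardwood block with a fitted pocket; origin under the centre of the bar's starting place, z up. Spans x -36.5 to 51.5 mm, y -84 to 72 mm, rim at z 69 mm; y runs along the pocket, +x towards the cover's hinge. Pocket: x -24.5 to 24.5, y -70 to 58 mm, so 14 mm are free past the bar's -y end, 2 mm past its +y end, 1.5 mm at each side.
- press_point (a point): fixed point in the holder's frame (x 0, y -44, z 67 mm), on top of the bar's -y end as it starts: press here with shut fingers. The end sinks easily into the well until it strikes the floor (its top is then about 30 mm below the rim); past some 20 degrees the bar rocks over and stays at about 30 degrees, its +y end about 26 mm above the rim, highest edge near y 28 mm or less.
- step_edge (a point): fixed point in the holder's frame (x 0, y -5, z 34 mm): middle of the step's edge under the bar, over which it rocks. The step (z 34 mm) runs from here to y 58 mm and carries the bar, whose middle lies 5 mm on the +y side of the edge; from here to y -70 mm there is a well with its floor at z 6 mm.
- cover (a joint): hinge of the holder's cover, a flat aluminium panel 154 wide, 92 deep, 4 mm thick, with a 9 mm tab; hinge line parallel to the holder's y at x 51.5, z 71.5 mm of the holder. 0 = shut flat on the rim, 1.57 = upright, 2.6 = stop; starts leaning back open (2.1 to 2.4). Stiff (0.12 N m of friction): it stays where it is left and has to be pushed all the way.
- cover_edge (a point): middle of the cover's free edge (end of the tab), 101 mm from the hinge line
- kit_tray: fixed open steel tray, 170 (its x) x 160 (its y) x 15 mm, walls 3 mm, inner floor at z 3 mm; origin under its centre, z up. The flap wheel lies in its +x part; the bar belongs in the free -x part, lengthwise along y (either way round), centred about x -27 mm, y 0. A fixed hose arches over the bench, up to 0.25 m high, just to the left of holder and tray (from x 0.60, y 0.14 to x 0.30, y -0.20).
- flap_wheel: brown flap wheel with a steel shank, 40 x 57 x 40 mm, loose, lying in the tray near x 55 mm of the tray; origin under its centre. To be left alone.
- emery_roll: brown ring-shaped roll, 60 mm across, 25 mm high, loose on the bench at the right behind holder and tray; origin under its centre. To be left alone.
- flux_bottle: white bottle with a blue cap, 48 mm across, 84 mm high, loose on the bench behind holder and tray; origin under its centre. To be left alone.

How it is judged:
By the outcome, as a careful person would: the job done as asked, in the order asked, and still so for the second after the job is handed in, with the robot touching nothing.
It also fails if it takes over 69 s, if anything falls off the work surface, if the arm or the gripper's body presses on something with over 40 N, if the wrist force passes 120 N, or if a joint passes its speed limit or range.

## Robot

A 6-joint arm with a two-finger parallel gripper is mounted at the origin on a cart in front of the work surface, level with it; the furniture and walls round the work are solid. World frame = base frame: x ahead of the robot, y to its left, z up, the work surface at z = 0. Lengths are in m, angles in degrees, forces in N, time in s.
With the tool pointing down it reaches from about 0.4 to 0.825 m from the base axis. Payload 7 kg.
Tool frame: the origin (TCP) lies midway between the tips of the shut fingers; the grasp point (between the pads) lies r.tcp_to_grasp behind it (r.tcp_to_grasp is the distance from the TCP to the grasp point, in m); x points along the fingers, y is the direction in which the jaws open and shut, and the axes are right-handed (so a half turn about x gives the same grasp; the last joint's range is limited). The gripper opens to 88 mm and grips with 3 to 60 N. Pads are 19 mm wide; open, the fingers measure 130 mm over their backs; the gripper's body (78 mm by 193 mm) begins 47 mm behind the grasp point.
Start: joints at [81.194, 20.546, 0.682, 0, -70.136, -16.507], TCP at [0.289, 0.61, 0.227] pointing down, gripper open.
Joint ranges: [-176.03, 176.03], [-82.01, 121.73], [-58.28, 71.71], [-173.87, 95.51], [-174.79, -0.11], [-173.66, 173.66]. Speed limits (degrees/s): [136.94, 136.94, 172.46, 180, 180, 180].

## Interface

Orientations are given as [roll, pitch, yaw] about the fixed x, y, z axes, in that order (R = Rz(yaw) Ry(pitch) Rx(roll)).
In Python, from plant import r gives the robot as it stands.
- The arm moves only by the tool carry_out, never from a script. Its argument "moves" is a list of rows, each a list of 7 numbers: the shift along the world's x, y, z in mm, then the turn, a rotation vector about the world's x, y, z in rad, then the opening in per cent of the stroke, from 0 (shut) to 100 (fully open). In form: [[x, y, z, wx, wy, wz, claw], ...]. A call has 1 to 5 rows; each row is the pose to reach, as a shift and turn from the pose commanded when the call began; what a row does not reach only later rows make up. A row lasts 1/10 s, in which the tool goes at most 50 mm and 8.59 degrees, less where a joint would pass 70% of its speed; a pose out of reach is approached as far as the arm can. A call with a gripper value outside its range is refused whole. The fingers move at their own pace and stop on an object; "squeeze" is the grip in N (left out, the last holds). Time passes only in rows, so rows that repeat a pose let the fingers close. It gives the time, the measured TCP pose, the force and the opening at its end, in the units of the state.
- r.get_state(): the state, without advancing time (a new reading comes with each control period).
- r.capture(name): name is "scene" or "top" or "wrist"; returns the picture (480x640x3 uint8, blue, green, red); there is no depth.
- r.camera_params(name): a dict with "K" (3x3 intrinsics, pixels), "rvec" (rotation vector, rad) and "tvec" (3), from world to camera coordinates, as OpenCV has them. Camera axes: x right, y down, z forward; pixel columns grow to the right and rows downward; lengths in m; the calibration is good to about 2 mm. A picture is of the moment at which its call begins: read the wrist's pose just before it. camera_params takes no time and is no camera call; for the wrist camera it gives the pose at the moment of the call.
- r.close_job(): hands the job in, once; it reports no verdict.
The state is a dict: "time_s": time; "joints": joint angles; "qd": joint speeds; "joint_torque": joint torques, N m; "tcp_pos": TCP position; "eef_rot": TCP orientation; "contact_force": force on the tool from outside, world axes, zero at the start; "moment": the same for the moment, N m; "gripper_width": finger opening in m.
Only numpy, scipy, OpenCV 4.12 (cv2) and the standard library are available. Lean on these libraries where they do the work, as an engineer would, in place of code of your own. Each camera call takes 0.05 s, during which the arm holds its last target. There are 200 camera calls.

## Working session

There is one attempt and no reset: what is moved stays moved. The work goes in short steps, Python scripts to look and compute and a tool call to move; the robot and the scene stay as the last step left them, time stands still between calls to the robot, and variables do not carry over. Pictures are saved under pics/ and viewed, about 8 in all and at most 12, crops included, and the job is handed in when it is done.

Besides the shell and the picture viewer there is one more tool, called after "Call:" by a JSON object that holds its "method" and its "body", one argument or row to a line. carry_out: Moves the arm, as the interface text tells. Its arguments: {"type":"object","properties":{"moves":{"type":"array"},"squeeze":{"type":"number"}},"required":["moves"]}

```bash
mkdir -p pics; ls
python3 - <<'E'
from plant import r
import cv2
s=r.get_state();print(s, r.tcp_to_grasp)
for n in("scene","top"):
    p=r.camera_params(n);print(n,p)
    cv2.imwrite(f"pics/{n}0.png",r.capture(n))
E
```

```text
pics
{'time_s': 0.0, 'joints': array([ 8.11950542e+01,  2.05922664e+01,  6.32099168e-01, -1.97680078e-02,
       -7.01365982e+01, -1.65091752e+01]), 'qd': array([-0.0186994 ,  0.08191083,  0.16339887,  0.02683232, -0.00862862,
       -0.07314984]), 'joint_torque': array([ 1.12585494e-03, -5.82714951e+01,  2.93047857e+01,  6.99664369e+00,
        6.93904716e-03, -1.66024356e-04]), 'tcp_pos': array([0.28840686, 0.6097212 , 0.22560171]), 'eef_rot': array([  95.63985773,   89.90146578, -109.68099576]), 'contact_force': array([-0.22446056,  0.40732344, -0.34569013]), 'moment': array([ 0.07711598,  0.00193752, -0.00626458]), 'gripper_width': 0.08791260553968394} 0.0188
scene {'K': array([[609.94462331,   0.        , 329.18817344],
       [  0.        , 609.94462331, 243.20874214],
       [  0.        ,   0.        ,   1.        ]]), 'rvec': array([ 1.97844831, -1.58045752,  0.60559196]), 'tvec': array([-0.39745243,  0.43332012,  0.69071077])}
top {'K': array([[563.38546797,   0.        , 324.63499671],
       [  0.        , 563.38546797, 229.78934573],
       [  0.        ,   0.        ,   1.        ]]), 'rvec': array([ 2.05131346, -2.18536185,  0.22086267]), 'tvec': array([-0.23687331,  0.57844182,  0.89824052])}
```

View pics/top0.png

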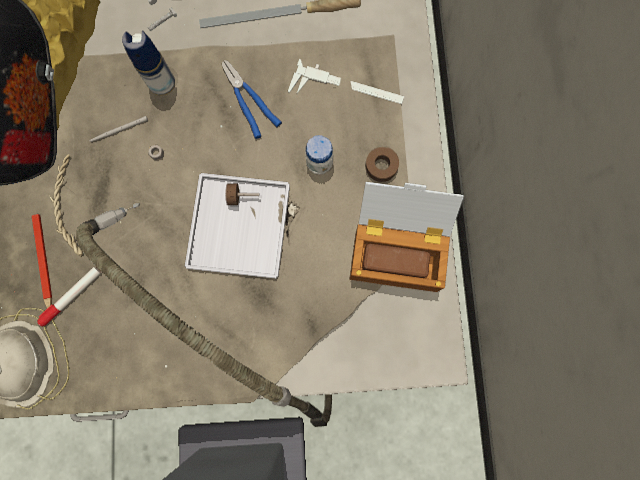

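View pics/scene0.png

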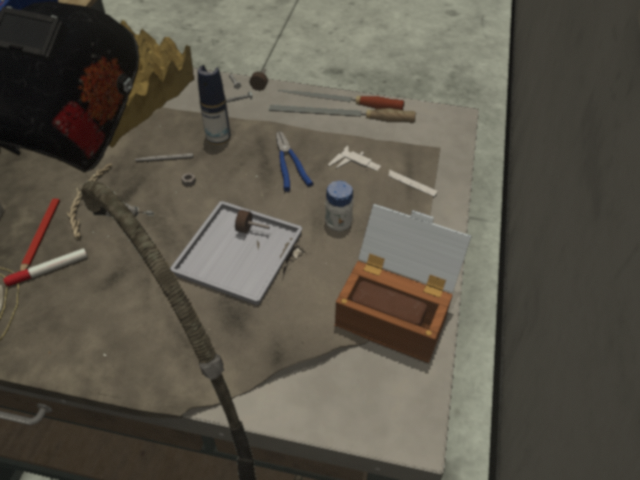

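The top view shows the holder at about (400,258), with the bar at x 362–432 px, the wide gap on its right (world −y) and the cover leaning away. The tray is at (238,225) with the flap wheel at its top, and the hose is on the left. Next I measure.

```bash
cat > h.py <<'E'
import numpy as np, cv2
from plant import r
def cam(n):
    p=r.camera_params(n); R=cv2.Rodrigues(np.array(p["rvec"]))[0]; return p["K"],R,np.array(p["tvec"]).ravel()
def ray(c,uv,z):
    K,R,t=c; d=R.T@np.linalg.inv(K)@np.array([uv[0],uv[1],1.]); o=-R.T@t
    return o+d*(z-o[2])/d[2]
def proj(c,P):
    K,R,t=c; q=(K@(R@np.atleast_2d(P).T+t[:,None])).T; return q[:,:2]/q[:,2:]
E
python3 - <<'E'
from h import *
im=cv2.imread("pics/top0.png"); c=cam("top")
hsv=cv2.cvtColor(im,cv2.COLOR_BGR2HSV)
# tray: light grey
m=((hsv[...,1]<30)&(hsv[...,2]>165)).astype(np.uint8)*255
m[:, :180]=0;m[:165]=0;m[285:]=0;m[:,296:]=0
m=cv2.morphologyEx(m,cv2.MORPH_CLOSE,np.ones((5,5)))
cs=max(cv2.findContours(m,0,2)[0],key=cv2.contourArea)
b=cv2.approxPolyDP(cv2.convexHull(cs),6,True)[:,0];print("tray",b.tolist());print([ray(c,p,.015).round(4).tolist() for p in b])
# wood
m=((hsv[...,0]<18)&(hsv[...,1]>150)&(hsv[...,2]>90)).astype(np.uint8)*255
m[:215]=0;m[:,:340]=0
cs=max(cv2.findContours(m,0,2)[0],key=cv2.contourArea)
b=cv2.approxPolyDP(cv2.convexHull(cs),3,True)[:,0];print("wood",b.tolist());print([ray(c,p,.069).round(4).tolist() for p in b])
a=cv2.resize(im[175:300,340:470],None,fx=4.5,fy=4.5,interpolation=cv2.INTER_CUBIC)
cv2.imwrite("pics/holder.png",a)
E
```

```text
tray [[199, 174], [288, 183], [275, 277], [186, 268]]
[[0.6884, -0.0529, 0.015], [0.6613, -0.213, 0.015], [0.4926, -0.1817, 0.015], [0.5182, -0.0269, 0.015]]
wood [[358, 225], [449, 237], [444, 286], [352, 275]]
[[0.5648, -0.3293, 0.069], [0.5347, -0.4799, 0.069], [0.4536, -0.4629, 0.069], [0.4812, -0.3131, 0.069]]
```

View pics/holder.png

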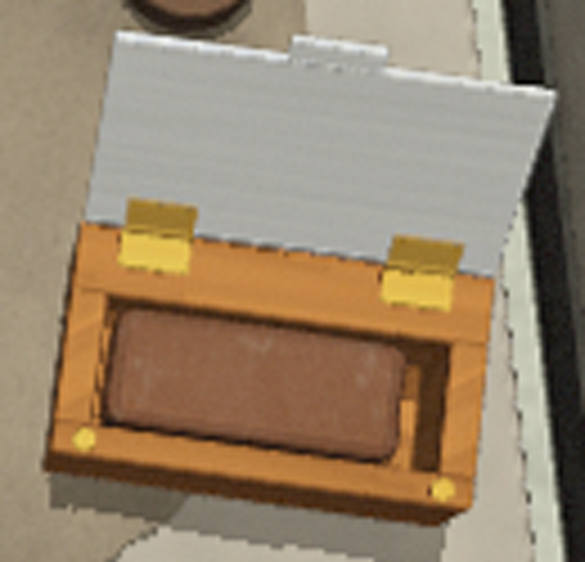

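```bash
cat >> h.py <<'E'
def fit2(A,B):
    A=np.array(A)[:,:2];B=np.array(B)[:,:2];a=A-A.mean(0);b=B-B.mean(0)
    th=np.arctan2((a[:,0]*b[:,1]-a[:,1]*b[:,0]).sum(),(a*b).sum())
    R=np.array([[np.cos(th),-np.sin(th)],[np.sin(th),np.cos(th)]]);t=B.mean(0)-R@A.mean(0)
    return th,t,(A@R.T+t-B)
E
python3 - <<'E'
from h import *
c=cam("top"); f=lambda p:(340.+(p[0]-1.75)/4.5,175.+(p[1]-1.75)/4.5)
px=[(80,222),(495,277),(472,510),(110,295),(450,343),(438,472),(98,425)]
H=[(51.5,72),(51.5,-84),(-36.5,-84),(24.5,58),(24.5,-70),(-24.5,-70),(-24.5,58)]
W=[ray(c,f(p),.069) for p in px]
th,t,res=fit2(np.array(H)/1e3,W);print("holder",np.degrees(th),t.round(4),(res*1e3).round(1).tolist())
R=np.array([[np.cos(th),-np.sin(th)],[np.sin(th),np.cos(th)]])
B=[ray(c,f(p),.067) for p in [(112,306),(407,347),(395,462),(105,418)]]
print("bar centre in holder mm",(R.T@(np.mean(B,0)[:2]-t)*1e3).round(1))
hw=lambda x,y,z:np.r_[R@np.array([x,y])+t,z]
for n,p in dict(press=(0,-.044,.067),step=(0,-.005,.034)).items(): print(n,hw(*p).round(4))
for a in np.arange(2.0,2.6,.1):
    P=hw(.0515-.101*np.cos(a),-.006,.0715+.101*np.sin(a)); print(round(a,2),proj(c,P).round(1),P.round(3))
print("tab px",f((340,38)))
# scene-view check: project the rim corners
print("scene rim px",proj(cam("scene"),[hw(x/1e3,y/1e3,.069) for x,y in H[:3]+[(-36.5,72)]]).round(0).tolist())
T=[[.6884,-.0529],[.6613,-.213],[.4926,-.1817],[.5182,-.0269]]
tt,to,rs=fit2([[.085,.08],[.085,-.08],[-.085,-.08],[-.085,.08]],T)
Rt=np.array([[np.cos(tt),-np.sin(tt)],[np.sin(tt),np.cos(tt)]]);print("tray",np.degrees(tt),to,"target",Rt@[-.027,0]+to,(rs*1e3).round(1).tolist())
print("wheel",ray(c,(240,194),.02),"tray55",Rt@[.055,0]+to)
# start tool axes
from scipy.spatial.transform import Rotation as Ro
print(Ro.from_euler('xyz',r.get_state()["eef_rot"],degrees=True).as_matrix().round(3))
E
```

```text
holder -11.435335247350743 [ 0.5025 -0.389 ] [[0.6, -0.2], [0.3, -0.5], [-0.3, -0.7], [-0.3, 0.5], [0.3, -0.7], [-0.4, -0.4], [-0.1, 2.0]]
bar centre in holder mm [-0.3  0.5]
press [ 0.4938 -0.4321  0.067 ]
step [ 0.5015 -0.3939  0.034 ]
2.0 [[415.1 190.8]] [ 0.593 -0.413  0.163]
2.1 [[415.2 186.1]] [ 0.602 -0.415  0.159]
2.2 [[415.2 181.9]] [ 0.61  -0.417  0.153]
2.3 [[415.1 178.2]] [ 0.618 -0.418  0.147]
2.4 [[414.9 175.2]] [ 0.625 -0.42   0.14 ]
2.5 [[414.5 172.8]] [ 0.631 -0.421  0.132]
2.6 [[414.1 171. ]] [ 0.637 -0.422  0.124]
tab px (415.1666666666667, 183.05555555555554)
scene rim px [[359.0, 260.0], [454.0, 294.0], [437.0, 339.0], [336.0, 302.0]]
tray -9.551858213792526 [ 0.590125 -0.118625] target [ 0.56349933 -0.11414461] [[-1.2, -0.9], [-0.6, 1.4], [0.4, -1.7], [1.4, 1.3]]
wheel [ 0.64486499 -0.12645224  0.02      ] tray55 [ 0.64436247 -0.12775171]
[[-0.001 -0.428 -0.904]
 [-0.001 -0.904  0.428]
 [-1.     0.001 -0.   ]]
```

The fits agree to about 2 mm: holder yaw −11.4°, tray yaw −9.6°, cover at about 2.17 rad. The gripper body is wide along the jaw axis, so the cover as it stands would get in the way of the later grip. I'll first push it further back towards its stop, then press the bar.

Call:
{"method": "carry_out", "body": {
  "moves": [
    [16,-36,28,0,0,-0.116,0],
    [32,-72,56,0,0,-0.232,0],
    [48,-108,84,0,0,-0.348,0],
    [64,-144,112,0,0,-0.464,0],
    [80,-180,140,0,0,-0.58,0]
  ]
}}

```text
time_s: 0.6
tcp_pos: [0.3688, 0.4284, 0.3674]
eef_rot: [113.8, 90.0, -125.0]
contact_force: [-0.0, 0.8, 1.3]
gripper_width: 0.0531
```

Call:
{"method": "carry_out", "body": {
  "moves": [
    [20,-45,0,0,0,-0.116,0],
    [40,-90,0,0,0,-0.232,0],
    [60,-135,0,0,0,-0.348,0],
    [80,-180,0,0,0,-0.464,0],
    [100,-225,0,0,0,-0.58,0]
  ]
}}

```text
time_s: 1.1
tcp_pos: [0.4687, 0.2032, 0.3666]
eef_rot: [10.5, 90.0, 98.4]
contact_force: [1.6, -0.1, -0.1]
gripper_width: 0.0131
```

Call:
{"method": "carry_out", "body": {
  "moves": [
    [10,-49,0,0,0,-0.116,0],
    [20,-98,0,0,0,-0.232,0],
    [30,-147,0,0,0,-0.348,0],
    [40,-196,0,0,0,-0.464,0],
    [50,-245,0,0,0,-0.58,0]
  ]
}}

```text
time_s: 1.6
tcp_pos: [0.5183, -0.0418, 0.3666]
eef_rot: [19.7, 90.0, 74.4]
contact_force: [0.9, 1.6, -0.7]
gripper_width: 0.0007
```

Call:
{"method": "carry_out", "body": {
  "moves": [
    [0,-48,0,0,0,-0.116,0],
    [0,-96,0,0,0,-0.232,0],
    [0,-144,0,0,0,-0.348,0],
    [0,-192,0,0,0,-0.464,0],
    [0,-240,0,0,0,-0.58,0]
  ]
}}

```text
time_s: 2.1
tcp_pos: [0.5181, -0.2817, 0.3663]
eef_rot: [115.4, 90.0, 136.9]
contact_force: [1.0, 0.4, 0.3]
gripper_width: 0.0003
```

Call:
{"method": "carry_out", "body": {
  "moves": [
    [6,-25,-20,0,0,-0.116,0],
    [12,-50,-40,0,0,-0.232,0],
    [18,-75,-60,0,0,-0.348,0],
    [24,-100,-80,0,0,-0.464,0],
    [31,-125,-100,0,0,-0.58,0]
  ]
}}

```text
time_s: 2.6
tcp_pos: [0.5494, -0.4058, 0.2652]
eef_rot: [159.6, 90.0, 147.9]
contact_force: [0.7, -1.1, 0.3]
gripper_width: 0.0005
```

Call:
{"method": "carry_out", "body": {
  "moves": [
    [0,0,-40,0,0,0,0],
    [0,0,-80,0,0,0,0],
    [0,0,-120,0,0,0,0],
    [0,0,-155,0,0,0,0],
    [10,-2,-155,0,0,0,0]
  ]
}}

```text
time_s: 3.1
tcp_pos: [0.5557, -0.4049, 0.1057]
eef_rot: [162.4, 89.4, 150.9]
contact_force: [-0.2, 0.3, 0.9]
gripper_width: 0.0001
```

Call:
{"method": "carry_out", "body": {
  "moves": [
    [7,-1,0,0,0,0,0],
    [14,-3,0,0,0,0,0],
    [20,-4,0,0,0,0,0],
    [26,-5,0,0,0,0,0],
    [32,-6,0,0,0,0,0]
  ]
}}

```text
time_s: 3.6
tcp_pos: [0.5925, -0.413, 0.1127]
eef_rot: [-11.3, 89.9, -22.8]
contact_force: [-2.4, 0.1, 1.6]
gripper_width: 0.0004
```

Call:
{"method": "carry_out", "body": {
  "moves": [
    [5,-1,0,0,0,0,0],
    [10,-2,0,0,0,0,0],
    [10,-2,0,0,0,0,0],
    [0,0,20,0,0,0,0],
    [-20,-2,60,0,0,0,0]
  ]
}}

```text
time_s: 4.1
tcp_pos: [0.5707, -0.4133, 0.1679]
eef_rot: [162.4, 89.6, 150.9]
contact_force: [0.2, -0.9, 1.8]
gripper_width: 0.0005
```

Call:
{"method": "carry_out", "body": {
  "moves": [
    [-40,-8,0,0,0,0,0],
    [-80,-14,-10,0,0,0,0],
    [-88,-17,-40,0,0,0,0],
    [-88,-17,-70,0,0,0,0],
    [-88,-17,-90,0,0,0,0]
  ]
}}

```text
time_s: 4.6
tcp_pos: [0.4827, -0.4317, 0.0803]
eef_rot: [84.8, 90.0, 73.3]
contact_force: [0.5, 1.2, -0.4]
gripper_width: 0.0009
```

Run:
```python
from h import *
s=r.get_state();print(s["tcp_pos"],s["contact_force"])
a=r.capture("top")[165:300,330:475];cv2.imwrite("pics/t1.png",cv2.resize(a,None,fx=4,fy=4,interpolation=cv2.INTER_CUBIC))
```

```text
[ 0.48266509 -0.431715    0.08026221] [ 0.4844045   1.23633476 -0.37181325]
```

View pics/t1.png

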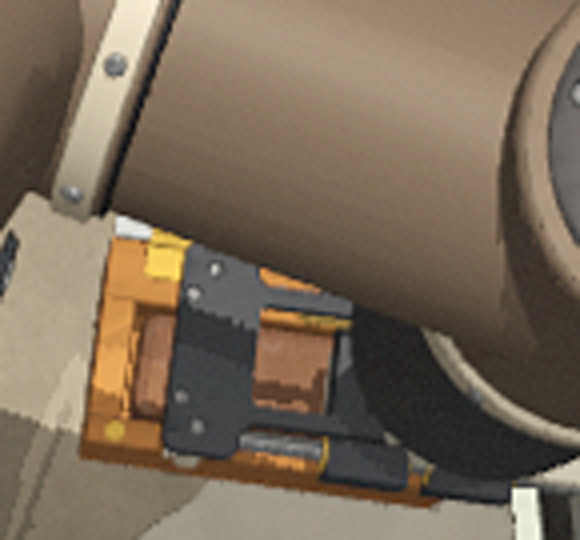

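The arm hides part of the view, but the holder and the bar's left end are clear. The tool is 10 mm short in x, so I correct that and press slowly.

Call:
{"method": "carry_out", "body": {
  "moves": [
    [10,-2,0,0,0,0,0],
    [10,-2,-5,0,0,0,0],
    [10,-2,-10,0,0,0,0],
    [10,-2,-14,0,0,0,0],
    [10,-2,-18,0,0,0,0]
  ]
}}

```text
time_s: 5.15
tcp_pos: [0.4939, -0.434, 0.0639]
eef_rot: [-27.6, 89.9, -39.1]
contact_force: [0.6, -1.3, 0.4]
gripper_width: 0.0007
```

Call:
{"method": "carry_out", "body": {
  "moves": [
    [0,0,-2,0,0,0,0],
    [0,0,-4,0,0,0,0],
    [0,0,-6,0,0,0,0],
    [0,0,-6,0,0,0,0]
  ]
}}

```text
time_s: 5.55
tcp_pos: [0.4934, -0.4337, 0.0573]
eef_rot: [143.8, 90.0, 132.3]
contact_force: [0.3, -0.5, 1.2]
gripper_width: 0.0008
```

Call:
{"method": "carry_out", "body": {
  "moves": [
    [0,0,-2,0,0,0,0],
    [0,0,-4,0,0,0,0],
    [0,0,-6,0,0,0,0],
    [0,0,-8,0,0,0,0],
    [0,0,-8,0,0,0,0]
  ]
}}

```text
time_s: 6.05
tcp_pos: [0.4943, -0.4348, 0.0521]
eef_rot: [-42.0, 89.8, -53.4]
contact_force: [-3.7, 1.1, 15.1]
gripper_width: 0.0004
```

Run:
```python
from h import *
s=r.get_state();print(s["tcp_pos"],s["contact_force"])
a=r.capture("scene")[200:370,310:490];cv2.imwrite("pics/s1.png",cv2.resize(a,None,fx=3.3,fy=3.3,interpolation=cv2.INTER_CUBIC))
```

```text
[ 0.49432888 -0.43478564  0.05208531] [-3.70180362  1.12481784 15.10611262]
```

View pics/s1.png

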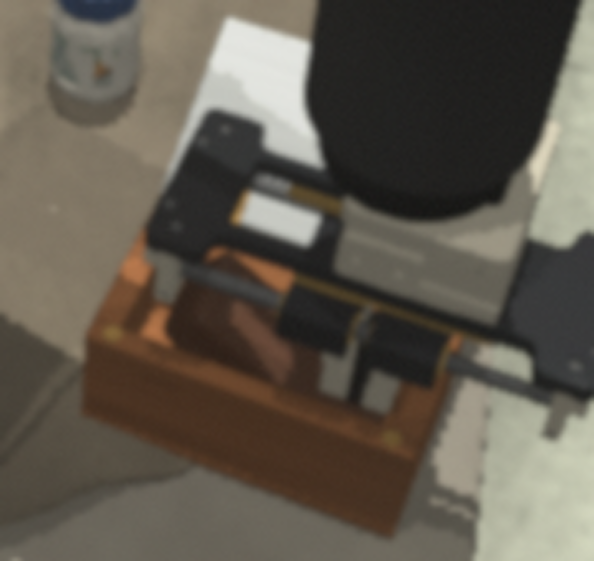

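The bar has rocked: in the crop its left end sits high at around (220,290) with its top face sloping down to the fingers, and the force is 15 N on the floor. I lift off, turn the jaws across the bar and look.

Call:
{"method": "carry_out", "body": {
  "moves": [
    [0,0,5,0,0,0,0],
    [0,0,12,0,0,0,0],
    [0,0,30,0,0,0,0],
    [0,0,70,0,0,-0.14,0],
    [0,10,115,0,0,-0.28,0]
  ]
}}

```text
time_s: 6.6
tcp_pos: [0.4926, -0.4238, 0.1641]
eef_rot: [-177.9, 89.8, 154.2]
contact_force: [0.6, -0.8, -0.3]
gripper_width: 0.0005
```

Call:
{"method": "carry_out", "body": {
  "moves": [
    [0,10,30,0,0,-0.143,0],
    [0,20,50,0,0,-0.286,0],
    [0,30,50,0,0,-0.43,30],
    [0,40,50,0,0,-0.572,60],
    [0,50,50,0,0,-0.715,60]
  ]
}}

```text
time_s: 7.1
tcp_pos: [0.4935, -0.3732, 0.2148]
eef_rot: [103.2, 90.0, 34.4]
contact_force: [-0.2, 0.1, -0.2]
gripper_width: 0.0189
```

Call:
{"method": "carry_out", "body": {
  "moves": [
    [0,5,0,0,0,-0.144,80],
    [0,10,0,0,0,-0.288,80],
    [0,10,0,0,0,-0.432,80],
    [0,10,0,0,0,-0.576,80],
    [0,10,0,0,0,-0.576,80]
  ]
}}

```text
time_s: 7.6
tcp_pos: [0.4936, -0.3636, 0.2146]
eef_rot: [-138.5, 90.0, 120.1]
contact_force: [0.2, 0.4, -1.5]
gripper_width: 0.0592
```

Run:
```python
from h import *
s=r.get_state();print(s["tcp_pos"],s["joints"].round(1),s["gripper_width"])
w=r.camera_params("wrist");print(w)
A=r.capture("wrist");cv2.imwrite("pics/w1_full.png",A)
s=r.capture("scene")[190:370,300:490];s=cv2.resize(s,None,fx=2.6,fy=2.6,interpolation=cv2.INTER_CUBIC)
cv2.imwrite("pics/s2_full.png",r.capture("scene"))
B=cv2.resize(A,(480,360))
o=np.zeros((max(s.shape[0],360),480+s.shape[1],3),np.uint8)
o=np.zeros((480,800,3),np.uint8);o[:240,:320]=cv2.resize(A,(320,240));o[:468,320:320+480]=s[:468,:480]
cv2.imwrite("pics/v6.png",o)
```

```text
[ 0.49357202 -0.36356105  0.21458232] [ -18.1   15.2   -8.5   -0.   -66.3 -173.2] 0.05920162164780387
{'K': array([[335.60533588,   0.        , 320.97005173],
       [  0.        , 335.60533588, 240.71286385],
       [  0.        ,   0.        ,   1.        ]]), 'rvec': array([-2.82338575,  0.2798663 ,  0.04421663]), 'tvec': array([-0.55484673, -0.28205884,  0.30219103])}
```

View pics/v6.png

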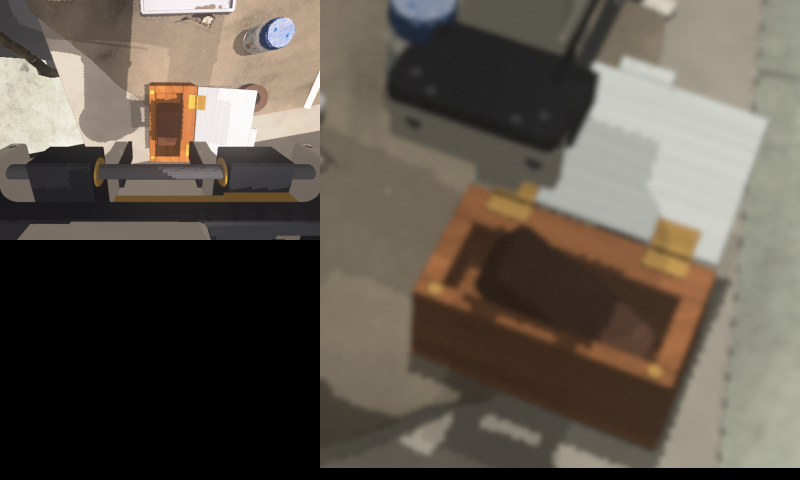

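The bar is steadily tilted, with its +y end out of the pocket (scene crop: end-top edge from about (482,268) to (520,230)), and the cover lies further back. Joint 6 is near its limit in this wrist pose, so I'll grip with the jaws turned by 180° instead. First I check the end's position numerically.

```bash
cat >> h.py <<'E'
HT=np.array([.5025,-.389]);HA=np.radians(-11.435)
HR=np.array([[np.cos(HA),-np.sin(HA)],[np.sin(HA),np.cos(HA)]])
hw=lambda x,y,z:np.r_[HR@(np.array([x,y])/1e3)+HT,z/1e3]
wh=lambda P:(HR.T@(np.array(P)[:2]-HT)*1e3).round(1)
E
python3 - <<'E'
from h import *
c=cam("scene");f=lambda p:(300+(p[0]-320)/2.6,190+p[1]/2.6)
for p in [(520,230),(482,268)]: print([wh(ray(c,f(p),z)).tolist() for z in(.09,.095,.1)])
print("tab",f((650,64)),[(a,proj(c,hw(51.5-101*np.cos(a),-6,71.5+101*np.sin(a))).round(1).tolist()) for a in(2.2,2.3,2.4,2.5,2.6)])
# predicted bar outline at 30deg, top edge at y 28 z 95
u=np.array([np.cos(np.pi/6),.5]);n=np.array([-.5,np.cos(np.pi/6)]);q=np.array([28,95.])
print({k:[tuple((proj(c,hw(x,*v))[0]-[300,190])*2.6+[320,0]) for x in(-23,23)] for k,v in dict(top=q,endbot=q-33*n,low=q-111*u).items()})
im=cv2.imread("pics/s2_full.png")[250:330,340:460]
o=cv2.convertScaleAbs(cv2.resize(im,None,fx=6.5,fy=6.5,interpolation=cv2.INTER_CUBIC),alpha=2.2)
cv2.imwrite("pics/v7.png",o)
c2=cam("top");print("bottle",ray(c2,(319,145),.084),"roll",ray(c2,(382,163),.025))
print("hose",[ray(c2,(175,300),z).round(3).tolist() for z in(.15,.2,.25)])
E
```

```text
[[14.0, 28.7], [10.3, 27.7], [6.5, 26.7]]
[[-20.0, 38.6], [-23.5, 37.5], [-27.0, 36.4]]
tab (426.9230769230769, 214.6153846153846) [(2.2, [[425.0, 213.5]]), (2.3, [[426.0, 213.0]]), (2.4, [[426.8, 213.1]]), (2.5, [[427.4, 213.8]]), (2.6, [[427.8, 215.1]])]
{'top': [(np.float64(498.1490998028052), np.float64(273.01467042468306)), (np.float64(527.3656742954735), np.float64(213.78078825296726))], 'endbot': [(np.float64(468.0671514101661), np.float64(292.5556070788961)), (np.float64(497.36741952528604), np.float64(234.37588215843203))], 'low': [(np.float64(649.0233083989237), np.float64(387.4946117555718)), (np.float64(673.1835183281325), np.float64(325.99452091151295))]}
bottle [ 0.704779   -0.27236092  0.084     ] roll [ 0.68507786 -0.38435736  0.025     ]
hose [[0.451, -0.042, 0.15], [0.446, -0.055, 0.2], [0.442, -0.068, 0.25]]
```

View pics/v7.png

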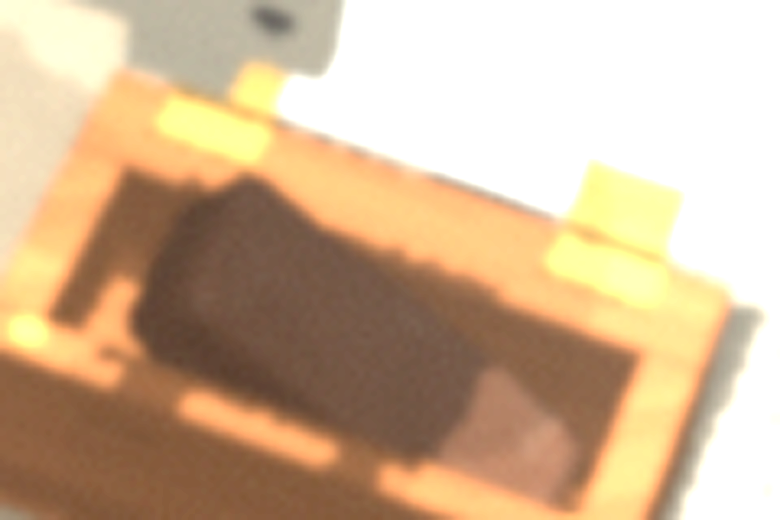

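Call:
{"method": "carry_out", "body": {
  "moves": [
    [0,0,0,0,0,0.148,80],
    [0,0,0,0,0,0.296,80],
    [0,0,0,0,0,0.444,80],
    [0,0,0,0,0,0.592,80],
    [0,0,0,0,0,0.74,80]
  ]
}}

```text
time_s: 8.25
tcp_pos: [0.4935, -0.3638, 0.2145]
eef_rot: [-163.4, 90.0, 137.8]
contact_force: [0.4, 0.2, -0.1]
gripper_width: 0.07
```

Call:
{"method": "carry_out", "body": {
  "moves": [
    [0,0,0,0,0,0.148,80],
    [0,0,0,0,0,0.296,80],
    [0,0,0,0,0,0.444,80],
    [0,0,0,0,0,0.592,80],
    [0,0,0,0,0,0.74,80]
  ]
}}

```text
time_s: 8.75
tcp_pos: [0.4935, -0.3638, 0.2145]
eef_rot: [162.5, 90.0, 146.2]
contact_force: [0.4, 0.2, -0.6]
gripper_width: 0.0696
```

Call:
{"method": "carry_out", "body": {
  "moves": [
    [0,0,0,0,0,0.148,80],
    [0,0,0,0,0,0.296,80],
    [0,0,0,0,0,0.444,80],
    [0,0,0,0,0,0.592,80],
    [0,0,0,0,0,0.74,80]
  ]
}}

```text
time_s: 9.25
tcp_pos: [0.4935, -0.3638, 0.2145]
eef_rot: [113.2, 90.0, 139.2]
contact_force: [-0.4, 0.4, -0.6]
gripper_width: 0.0699
```

Call:
{"method": "carry_out", "body": {
  "moves": [
    [0,0,0,0,0,0.148,80],
    [0,0,0,0,0,0.296,80],
    [0,0,0,0,0,0.444,80],
    [0,0,0,0,0,0.592,80],
    [0,0,0,0,0,0.74,80]
  ]
}}

```text
time_s: 9.75
tcp_pos: [0.4935, -0.3638, 0.2145]
eef_rot: [66.6, 90.0, 135.1]
contact_force: [0.2, 0.1, 0.6]
gripper_width: 0.0699
```

Call:
{"method": "carry_out", "body": {
  "moves": [
    [0,0,0,0,0,0.091,80],
    [0,0,0,0,0,0.182,80],
    [0,0,0,0,0,0.182,80]
  ]
}}

```text
time_s: 10.05
tcp_pos: [0.4936, -0.3638, 0.2145]
eef_rot: [63.0, 90.0, 141.6]
contact_force: [0.7, -0.7, 0.2]
gripper_width: 0.0702
```

The bar's far top corner is at (250,178) in the crop, about 5 px lower than the nominal model, so the end may be a few mm lower than nominal. I check with the wrist camera from the new side.

Run:
```python
from h import *
c=cam("wrist");A=r.capture("wrist");cv2.imwrite("pics/w2_full.png",A)
K,R,t=c;print("cam",-R.T@t, r.get_state()["joints"].round(1))
P=np.array([hw(x,y,69) for x in(-36,51) for y in(-84,72)]);q=proj(c,P);print(q.round(0).tolist())
u=np.array([np.cos(np.pi/6),.5]);n=np.array([-.5,np.cos(np.pi/6)]);k=np.array([28,95.])
x0,y0=np.maximum(q.min(0).astype(int)-15,0);x1,y1=q.max(0).astype(int)+15
a=A[y0:y1,x0:x1];s=min(780/a.shape[1],580/a.shape[0]);print(x0,y0,s,a.shape)
o=cv2.convertScaleAbs(cv2.resize(a,None,fx=s,fy=s,interpolation=cv2.INTER_CUBIC),alpha=1.5);cv2.imwrite("pics/v8.png",o)
for nm,v in dict(top=k,endbot=k-33*n).items(): print(nm,[((proj(c,hw(x,*v))[0]-[x0,y0])*s).round(0) for x in(-23,23)])
```

```text
cam [ 0.47707205 -0.44417513  0.37254926] [-18.2  15.2  -8.5  -0.  -66.3   6.6]
[[347.0, 104.0], [343.0, 275.0], [243.0, 104.0], [254.0, 275.0]]
228 88 2.871287128712871 (202, 133, 3)
top [array([296., 438.]), array([143., 438.])]
endbot [array([293., 459.]), array([156., 459.])]
```

View pics/v8.png

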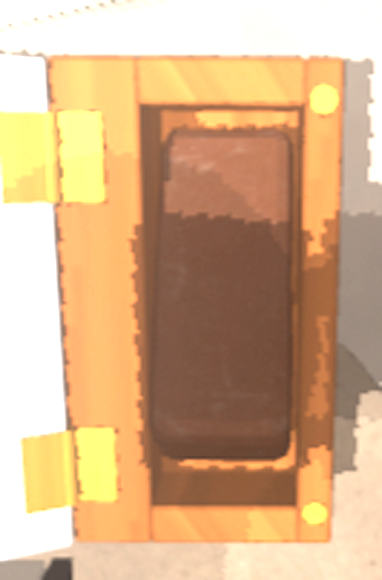

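The wrist crop shows the bar centred in the pocket (columns 155–292 at its end, end face over rows 428–458), close to nominal. I'll grip it with the tool leaning 20°, fingers opened to 56 mm so they stay clear of the hinge.

Call:
{"method": "carry_out", "body": {
  "moves": [
    [5,-2,-10,0.114,-0.023,0,64],
    [13,-4,-25,0.228,-0.046,0,64],
    [13,-4,-45,0.342,-0.069,0,64],
    [13,-4,-65,0.342,-0.069,0,64],
    [13,-4,-85,0.342,-0.069,0,64]
  ]
}}

```text
time_s: 10.6
tcp_pos: [0.5061, -0.3693, 0.1279]
eef_rot: [0.4, 70.0, 78.6]
contact_force: [-0.2, -0.2, -0.3]
gripper_width: 0.0563
```

Run:
```python
from h import *
from scipy.spatial.transform import Rotation as Ro
s=r.get_state();print(s["tcp_pos"],wh(s["tcp_pos"]),s["joints"].round(1),s["gripper_width"]);print(Ro.from_euler('xyz',s["eef_rot"],degrees=True).as_matrix().round(3))
```

```text
[ 0.50609571 -0.36925552  0.12790185] [-0.4 20.1] [-30.8  26.9   2.3 -19.7 -73.2  26. ] 0.0562707116303789
[[ 0.068 -0.979  0.192]
 [ 0.336  0.204  0.92 ]
 [-0.939  0.002  0.343]]
```

Call:
{"method": "carry_out", "body": {
  "moves": [
    [0,1,-15,0.103,-0.021,0,64],
    [1,2,-28,0.103,-0.021,0,64],
    [1,2,-40,0.103,-0.021,0,64],
    [1,2,-48,0.103,-0.021,0,64],
    [1,2,-52,0.103,-0.021,0,64]
  ]
}}

```text
time_s: 11.1
tcp_pos: [0.5076, -0.3652, 0.0772]
eef_rot: [0.1, 64.0, 78.7]
contact_force: [0.3, -0.2, -0.5]
gripper_width: 0.056
```

Run:
```python
from h import *
s=r.get_state();print(s["tcp_pos"],wh(s["tcp_pos"]),s["joints"].round(1),s["gripper_width"],s["contact_force"])
a=r.capture("scene")[200:350,320:480];cv2.imwrite("pics/v9.png",cv2.convertScaleAbs(cv2.resize(a,None,fx=4,fy=4,interpolation=cv2.INTER_CUBIC),alpha=1.6))
```

```text
[ 0.50763258 -0.36524705  0.07715487] [ 0.3 24.3] [-33.8  32.    3.6 -24.9 -73.7  32. ] 0.05595120668619619 [ 0.27676038 -0.22636249 -0.49863619]
```

View pics/v9.png

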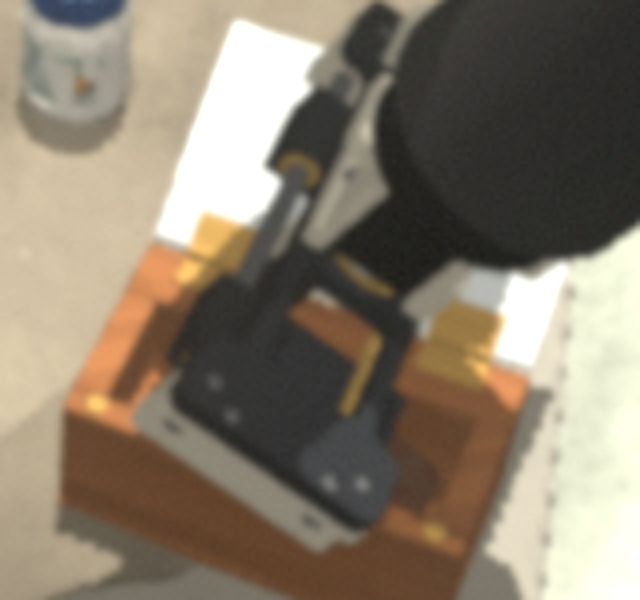

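The fingers straddle the raised end with no contact. Closing firmly, then lifting a little.

Call:
{"method": "carry_out", "body": {
  "moves": [
    [0,-2,-2,0,0,0,64],
    [0,-2,-2,0,0,0,40],
    [0,-2,-2,0,0,0,40],
    [0,-2,-2,0,0,0,40],
    [0,-2,-2,0,0,0,40]
  ],
  "squeeze": 60
}}

```text
time_s: 11.65
tcp_pos: [0.5078, -0.3679, 0.0761]
eef_rot: [-0.1, 64.0, 78.5]
contact_force: [0.5, -0.1, 1.9]
gripper_width: 0.0456
```

Call:
{"method": "carry_out", "body": {
  "moves": [
    [0,0,2,0,0,0,40],
    [0,0,5,0,0,0,40],
    [0,0,9,0,0,0,40],
    [0,0,15,0,0,0,40],
    [0,0,20,0,0,0,40]
  ]
}}

```text
time_s: 12.15
tcp_pos: [0.5076, -0.3679, 0.0961]
eef_rot: [0.0, 64.0, 78.6]
contact_force: [0.3, 0.2, -2.8]
gripper_width: 0.0448
```

Gripped (width 45 mm, load 2.8 N). I lift clear and measure the bar's tilt in the hand.

Call:
{"method": "carry_out", "body": {
  "moves": [
    [0,0,25,0,0,0,40],
    [0,0,55,0,0,0,40],
    [0,0,90,0,0,0,40],
    [0,0,125,0,0,0,40],
    [0,0,150,0,0,0,40]
  ]
}}

```text
time_s: 12.65
tcp_pos: [0.5078, -0.3682, 0.2488]
eef_rot: [-0.3, 64.1, 78.3]
contact_force: [1.0, -0.2, -2.3]
gripper_width: 0.0452
```

Run:
```python
from h import *
s=r.get_state();print(s["tcp_pos"],s["joints"].round(1),s["gripper_width"],s["contact_force"])
c=cam("wrist");A=r.capture("wrist");a=r.capture("scene")
p=proj(cam("scene"),s["tcp_pos"])[0];print("tcp px",p,"wrist px",proj(c,s["tcp_pos"])[0])
x,y=int(p[0])-90,max(int(p[1])-70,0);print(x,y)
o=np.zeros((480,800,3),np.uint8);o[:360,:480]=cv2.resize(a[y:y+135,x:x+180],(480,360),interpolation=2);o[:240,480:]=cv2.resize(A,(320,240))
cv2.imwrite("pics/v10.png",cv2.convertScaleAbs(o,alpha=1.5))
```

```text
[ 0.50777186 -0.36823816  0.24881602] [-33.9  24.2  14.  -23.9 -90.2  24.6] 0.0451706971031834 [ 0.96615418 -0.1614629  -2.27917925]
tcp px [388.17553566 212.18428866] wrist px [320.14545518 299.50841542]
298 142
```

View pics/v10.png

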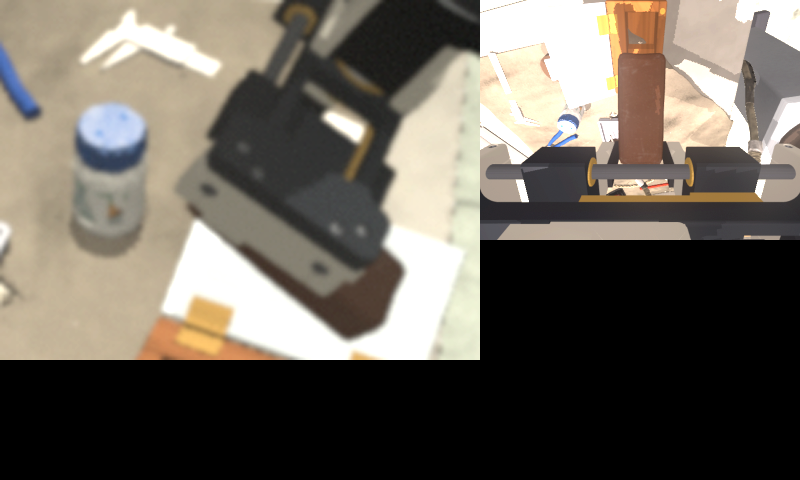

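The bar is held by its end, with its free end at about (320,108) in the full wrist image. Its width there versus at the held end gives its tilt in the tool frame.

Run:
```python
from h import *
from scipy.spatial.transform import Rotation as Ro
s=r.get_state();T=Ro.from_euler('xyz',s["eef_rot"],degrees=True).as_matrix()
c=cam("wrist");A=r.capture("wrist");h=cv2.cvtColor(A,cv2.COLOR_BGR2HSV).astype(int)
K,R,t=c;print("cam axes in tool (rows=cam xyz)\n",(R@T).round(3),"cam pos in tool",(T.T@(-R.T@t-s["tcp_pos"])).round(4))
b,g,rr=[A[...,i].astype(int) for i in range(3)]
m=(rr>b+15)&(rr<140)&(h[...,1]>60)
for y in range(100,340,12):
    xs=np.where(m[y,260:380])[0]+260
    print(y,(xs.min(),xs.max(),len(xs)) if len(xs) else None,A[y,320].tolist())
```

```text
cam axes in tool (rows=cam xyz)
 [[-0.001  1.    -0.   ]
 [-0.3    0.     0.954]
 [ 0.954  0.001  0.3  ]] cam pos in tool [-0.1582  0.0003 -0.082 ]
100 (np.int64(264), np.int64(367), 72) [79, 139, 226]
112 (np.int64(278), np.int64(369), 92) [46, 58, 86]
124 (np.int64(267), np.int64(377), 103) [51, 64, 94]
136 (np.int64(268), np.int64(379), 103) [49, 61, 91]
148 (np.int64(269), np.int64(370), 97) [50, 62, 92]
160 (np.int64(276), np.int64(370), 95) [51, 64, 92]
172 (np.int64(276), np.int64(370), 95) [50, 63, 91]
184 (np.int64(275), np.int64(369), 95) [51, 63, 92]
196 (np.int64(276), np.int64(368), 93) [51, 64, 93]
208 (np.int64(276), np.int64(367), 92) [49, 62, 92]
220 (np.int64(276), np.int64(367), 92) [49, 61, 89]
232 (np.int64(261), np.int64(366), 93) [52, 64, 92]
244 (np.int64(277), np.int64(379), 95) [52, 64, 92]
256 (np.int64(277), np.int64(371), 92) [51, 64, 93]
268 (np.int64(277), np.int64(366), 90) [50, 62, 92]
280 (np.int64(263), np.int64(366), 99) [50, 61, 91]
292 (np.int64(277), np.int64(365), 89) [50, 61, 90]
304 (np.int64(277), np.int64(365), 89) [50, 61, 89]
316 (np.int64(278), np.int64(364), 87) [56, 68, 93]
328 None [54, 55, 66]
```

The bar slopes about 7° in the hand (33° in all), with its centre some 37 mm from the TCP towards the free end. I bring the tool upright, carry the bar to the tray and turn it by 182° so that the hand stays on the side away from the hose.

Call:
{"method": "carry_out", "body": {
  "moves": [
    [2,10,0,-0.109,0.022,0,40],
    [7,30,0,-0.218,0.044,0,40],
    [13,55,0,-0.327,0.066,0,40],
    [19,82,0,-0.436,0.088,0,40],
    [25,110,0,-0.436,0.088,0,40]
  ]
}}

```text
time_s: 13.3
tcp_pos: [0.5316, -0.2545, 0.2439]
eef_rot: [20.5, 89.6, 99.3]
contact_force: [0.8, 0.2, -2.4]
gripper_width: 0.0449
```

Call:
{"method": "carry_out", "body": {
  "moves": [
    [5,25,0,0,0,0.14,40],
    [11,50,0,0,0,0.288,40],
    [17,75,0,0,0,0.436,40],
    [22,95,0,0,0,0.58,40],
    [24,106,0,0,0,0.72,40]
  ]
}}

```text
time_s: 13.8
tcp_pos: [0.5559, -0.1499, 0.2438]
eef_rot: [9.3, 89.3, 129.5]
contact_force: [-1.2, 0.3, -3.2]
gripper_width: 0.0448
```

Call:
{"method": "carry_out", "body": {
  "moves": [
    [0,0,0,0,0,0.148,40],
    [0,0,0,0,0,0.296,40],
    [0,0,0,0,0,0.444,40],
    [0,0,0,0,0,0.592,40],
    [0,0,0,0,0,0.74,40]
  ]
}}

```text
time_s: 14.3
tcp_pos: [0.5554, -0.1515, 0.2437]
eef_rot: [0.9, 89.3, 163.4]
contact_force: [0.1, 0.2, -2.6]
gripper_width: 0.0452
```

Call:
{"method": "carry_out", "body": {
  "moves": [
    [0,0,0,0,0,0.148,40],
    [0,0,0,0,0,0.296,40],
    [0,0,0,0,0,0.444,40],
    [0,0,0,0,0,0.592,40],
    [0,0,0,0,0,0.74,40]
  ]
}}

```text
time_s: 14.8
tcp_pos: [0.5554, -0.1516, 0.2437]
eef_rot: [-9.9, 89.3, -164.9]
contact_force: [-0.3, -0.1, -3.6]
gripper_width: 0.0454
```

Call:
{"method": "carry_out", "body": {
  "moves": [
    [0,0,0,0,0,0.148,40],
    [0,0,0,0,0,0.296,40],
    [0,0,0,0,0,0.444,40],
    [0,0,0,0,0,0.592,40],
    [0,0,0,0,0,0.74,40]
  ]
}}

```text
time_s: 15.3
tcp_pos: [0.5555, -0.1516, 0.2437]
eef_rot: [-18.5, 89.4, -131.2]
contact_force: [0.0, 0.1, -1.7]
gripper_width: 0.0451
```

Call:
{"method": "carry_out", "body": {
  "moves": [
    [0,0,0,0,0,0.1,40],
    [0,0,0,0,0,0.2,40],
    [0,0,0,0,0,0.235,40],
    [0,0,0,0,0,0.235,40]
  ]
}}

```text
time_s: 15.7
tcp_pos: [0.5556, -0.1516, 0.2439]
eef_rot: [-18.4, 89.4, -117.9]
contact_force: [0.3, -0.4, -2.6]
gripper_width: 0.0452
```

Run:
```python
from h import *
from scipy.spatial.transform import Rotation as Ro
s=r.get_state();T=Ro.from_euler('xyz',s["eef_rot"],degrees=True).as_matrix();print(s["tcp_pos"],s["joints"].round(1),s["gripper_width"],s["contact_force"]);print(T.round(3))
A=r.capture("wrist");b=A[...,0].astype(int);rr=A[...,2].astype(int);sat=cv2.cvtColor(A,cv2.COLOR_BGR2HSV)[...,1]
m=((rr>b+15)&(rr<150)&(sat>60)).astype(np.uint8);m[330:]=0
for y in range(90,330,20): 
    run=np.where(m[y,240:400])[0]+240; print(y,run.min() if len(run) else 0,run.max() if len(run) else 0,len(run))
cv2.imwrite("pics/w3_full.png",A)
```

```text
[ 0.55559045 -0.15158881  0.24392013] [  4.5  10.7 -10.7   0.5 -68.8 165.8] 0.04517384468481538 [ 0.27579503 -0.43018143 -2.61602075]
[[-0.005  0.986 -0.165]
 [-0.009 -0.165 -0.986]
 [-1.    -0.003  0.009]]
90 0 0 0
110 279 365 40
130 276 369 5
150 258 369 18
170 258 368 19
190 240 368 45
210 240 366 43
230 240 366 44
250 240 366 72
270 276 366 91
290 277 365 78
310 277 364 81
```

Call:
{"method": "carry_out", "body": {
  "moves": [
    [2,0,-40,0.04,-0.007,0,40],
    [2,0,-80,0.08,-0.013,0,40],
    [2,0,-120,0.08,-0.013,0,40],
    [2,0,-155,0.08,-0.013,0,40],
    [2,0,-185,0.08,-0.013,0,40]
  ]
}}

```text
time_s: 16.25
tcp_pos: [0.5573, -0.1519, 0.0581]
eef_rot: [-177.6, 85.9, 82.7]
contact_force: [1.7, -0.6, -2.5]
gripper_width: 0.0447
```

Call:
{"method": "carry_out", "body": {
  "moves": [
    [0,0,-5,0,0,0,40],
    [0,0,-9,0,0,0,40],
    [0,0,-12,0,0,0,40],
    [0,0,-15,0,0,0,40],
    [0,0,-15,0,0,0,40]
  ]
}}

```text
time_s: 16.75
tcp_pos: [0.5591, -0.1518, 0.0464]
eef_rot: [179.3, 85.9, 79.8]
contact_force: [1.3, 0.4, -3.1]
gripper_width: 0.0451
```

Run:
```python
from h import *
s=r.get_state();print(s["tcp_pos"],s["joints"].round(1),s["gripper_width"],s["contact_force"],s["moment"])
cv2.imwrite("pics/s3_full.png",r.capture("scene"))
```

```text
[ 0.55910162 -0.15175655  0.04639289] [  1.3  22.1 -21.3  -5.6 -45.8 173.1] 0.0450580840195188 [ 1.33919499  0.37849352 -3.0768045 ] [-5.35772363e-01 -6.43465444e-05  2.59781452e-03]
```

Joint 6 is close to its limit at this lean, so I take most of the lean back and lower until contact.

Call:
{"method": "carry_out", "body": {
  "moves": [
    [-1,0,0,-0.03,0.005,0,40],
    [-2,0,-2,-0.06,0.01,0,40],
    [-2,0,-4,-0.06,0.01,0,40],
    [-2,0,-6,-0.06,0.01,0,40],
    [-2,0,-6,-0.06,0.01,0,40]
  ]
}}

```text
time_s: 17.3
tcp_pos: [0.5566, -0.1518, 0.0395]
eef_rot: [-177.8, 89.3, 82.7]
contact_force: [0.2, 0.2, -3.4]
gripper_width: 0.0451
```

Call:
{"method": "carry_out", "body": {
  "moves": [
    [0,0,-2,0,0,0,40],
    [0,0,-4,0,0,0,40],
    [0,0,-4,0,0,0,40]
  ]
}}

```text
time_s: 17.6
tcp_pos: [0.5568, -0.152, 0.0354]
eef_rot: [-178.4, 89.4, 82.1]
contact_force: [-0.4, 0.3, -2.0]
gripper_width: 0.0452
```

Run:
```python
from h import *
s=r.get_state();print(s["tcp_pos"],s["joints"].round(1),s["gripper_width"],s["contact_force"],s["moment"])
a=r.capture("scene")[150:330,170:350];cv2.imwrite("pics/v11.png",cv2.convertScaleAbs(cv2.resize(a,None,fx=3.3,fy=3.3,interpolation=cv2.INTER_CUBIC),alpha=1.4))
```

```text
[ 0.55676386 -0.15199041  0.03541852] [  3.7  22.6 -24.4  -0.9 -42.9 167.4] 0.045247311514756194 [-0.38899262  0.29206599 -1.95154011] [-0.15399844 -0.16750121 -0.0442673 ]
```

Call:
{"method": "carry_out", "body": {
  "moves": [
    [0,0,-2,0,0,0,40],
    [0,0,-4,0,0,0,40],
    [0,0,-4,0,0,0,40]
  ],
  "squeeze": 25
}}

```text
time_s: 17.95
tcp_pos: [0.557, -0.152, 0.0317]
eef_rot: [179.0, 89.4, 79.5]
contact_force: [0.3, -1.9, 1.5]
gripper_width: 0.0456
```

Call:
{"method": "carry_out", "body": {
  "moves": [
    [0,0,-2,0,0,0,40],
    [0,0,-4,0,0,0,40],
    [0,0,-4,0,0,0,40]
  ]
}}

```text
time_s: 18.25
tcp_pos: [0.5567, -0.1518, 0.0274]
eef_rot: [-178.2, 89.4, 82.2]
contact_force: [0.3, -1.2, 1.9]
gripper_width: 0.0452
```

Call:
{"method": "carry_out", "body": {
  "moves": [
    [0,0,-2,0,0,0,40],
    [0,0,-4,0,0,0,40],
    [0,0,-4,0,0,0,40]
  ]
}}

```text
time_s: 18.55
tcp_pos: [0.5568, -0.1518, 0.0256]
eef_rot: [179.1, 89.4, 79.6]
contact_force: [-6.7, 1.5, 21.6]
gripper_width: 0.0454
```

Run:
```python
from h import *
s=r.get_state();print(s["tcp_pos"],s["gripper_width"],s["contact_force"])
a=r.capture("scene")[160:320,170:340];b=r.capture("wrist")
o=np.zeros((480,800,3),np.uint8);o[:452,:480]=cv2.resize(a,(480,452),interpolation=2);o[:240,480:]=cv2.resize(b,(320,240))
cv2.imwrite("pics/v11.png",cv2.convertScaleAbs(o,alpha=1.4))
```

```text
[ 0.55675975 -0.15184074  0.02556661] 0.04541807447052272 [-6.709451    1.47707552 21.58576871]
```

View pics/v11.png

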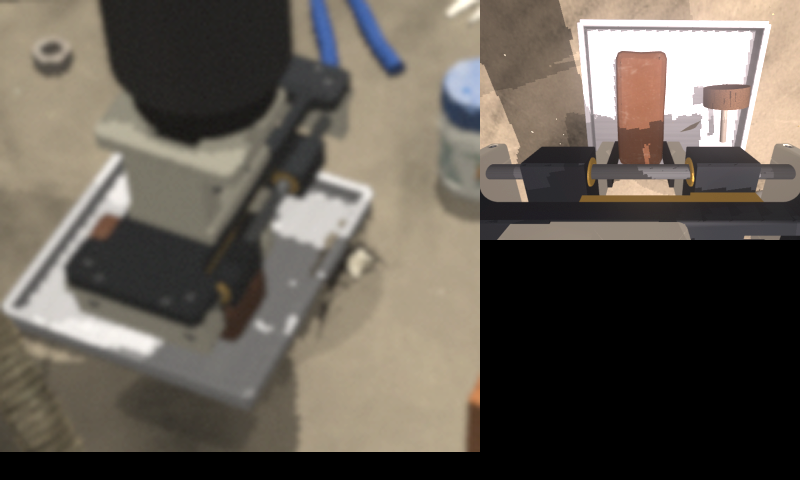

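The bar is flat on the tray floor (21 N when pressed), parallel to the tray walls and clear of the flap wheel. I release with a small opening and withdraw.

Call:
{"method": "carry_out", "body": {
  "moves": [
    [0,0,2,0,0,0,40],
    [0,0,2,0,0,0,62],
    [0,0,2,0,0,0,62],
    [0,0,2,0,0,0,62],
    [0,0,4,0,0,0,62]
  ]
}}

```text
time_s: 19.15
tcp_pos: [0.5562, -0.1517, 0.027]
eef_rot: [-171.7, 89.4, 88.7]
contact_force: [-0.2, -0.9, -0.5]
gripper_width: 0.0542
```

Call:
{"method": "carry_out", "body": {
  "moves": [
    [0,0,15,0,0,0,62],
    [0,0,40,0,0,0,62],
    [0,0,80,0,0,0,62],
    [0,0,125,0,0,-0.1,62],
    [0,-10,170,0,0,-0.2,50]
  ]
}}

```text
time_s: 19.65
tcp_pos: [0.5562, -0.1613, 0.1992]
eef_rot: [-173.8, 89.4, 75.0]
contact_force: [1.2, -0.7, -0.4]
gripper_width: 0.0505
```

Run:
```python
from h import *
s=r.get_state();print(s["tcp_pos"],s["joints"].round(1),s["gripper_width"])
c=cam("wrist");A=r.capture("wrist");cv2.imwrite("pics/w4_full.png",A)
tt=np.radians(-9.55);Rt=np.array([[np.cos(tt),-np.sin(tt)],[np.sin(tt),np.cos(tt)]]);to=np.array([.5901,-.1186])
b,g,rr=[A[...,i].astype(int) for i in range(3)];S=cv2.cvtColor(A,cv2.COLOR_BGR2HSV)[...,1]
m=((rr>b+18)&(S>80)&(rr<190)).astype(np.uint8)*255
q=proj(c,[np.r_[Rt@p+to,.036] for p in([-.08,-.075],[-.08,.075],[.03,.075],[.03,-.075])]).astype(np.int32)
k=np.zeros_like(m);cv2.fillConvexPoly(k,q,255);m=cv2.morphologyEx(m&k,cv2.MORPH_OPEN,np.ones((5,5)))
cs=max(cv2.findContours(m,0,2)[0],key=cv2.contourArea);bx=cv2.boxPoints(cv2.minAreaRect(cs))
for p in bx: print(p.round(0),(Rt.T@(ray(c,p,.036)[:2]-to)*1e3).round(1))
```

```text
[ 0.5561916  -0.16126708  0.19916857] [  2.8  12.7 -13.7  -0.7 -63.4 156.4] 0.05051248758604819
[276. 119.] [-47.6  55.5]
[320. 110.] [-6.4 54.8]
[343. 222.] [ -5.6 -51. ]
[298. 231.] [-50.9 -51.1]
```

The bar lies at tray x −49…−6, y −51…55 mm, square and flat where it belongs. Now round behind the cover with shut fingers.

Call:
{"method": "carry_out", "body": {
  "moves": [
    [10,-27,10,0,0,-0.14,0],
    [21,-54,20,0,0,-0.28,0],
    [32,-81,35,0,0,-0.42,0],
    [43,-108,51,0,0,-0.56,0],
    [54,-135,51,0,0,-0.7,0]
  ]
}}

```text
time_s: 20.2
tcp_pos: [0.612, -0.2984, 0.2511]
eef_rot: [169.8, 89.2, 18.4]
contact_force: [0.3, 0.2, 0.4]
gripper_width: 0.0096
```

Call:
{"method": "carry_out", "body": {
  "moves": [
    [10,-27,0,0,0,-0.14,0],
    [21,-54,0,0,0,-0.28,0],
    [32,-81,0,0,0,-0.42,0],
    [43,-108,0,0,0,-0.56,0],
    [53,-131,0,0,0,-0.7,0]
  ]
}}

```text
time_s: 20.7
tcp_pos: [0.6638, -0.4292, 0.2476]
eef_rot: [-176.1, 89.4, -7.7]
contact_force: [0.2, -0.3, 0.6]
gripper_width: 0.0008
```

Call:
{"method": "carry_out", "body": {
  "moves": [
    [0,0,-10,0,0,0,0],
    [0,0,-40,0,0,0,0],
    [0,0,-80,0,0,0,0],
    [0,0,-115,0,0,0,0],
    [0,0,-143,0,0,0,0]
  ]
}}

```text
time_s: 21.2
tcp_pos: [0.6624, -0.4266, 0.1023]
eef_rot: [-169.5, 89.5, -0.6]
contact_force: [0.3, -0.5, -0.1]
gripper_width: 0.0002
```

Run:
```python
from h import *
s=r.get_state();print(s["tcp_pos"],wh(s["tcp_pos"]),s["joints"].round(1),s["eef_rot"],s["contact_force"])
```

```text
[ 0.66239032 -0.42662334  0.10234976] [164.2  -5.2] [-18.8  35.3   8.5  -0.2 -62.8  97.7] [-169.45158328   89.50968117   -0.55466938] [ 0.28278681 -0.45700243 -0.08606569]
```

Call:
{"method": "carry_out", "body": {
  "moves": [
    [-10,2,2,0,0,0,0],
    [-20,4,5,0,0,0,0],
    [-28,6,9,0,0,0,0],
    [-36,7,14,0,0,0,0],
    [-43,9,18,0,0,0,0]
  ]
}}

```text
time_s: 21.7
tcp_pos: [0.6237, -0.4199, 0.1297]
eef_rot: [174.1, 88.7, -17.0]
contact_force: [5.1, -1.4, 4.1]
gripper_width: 0.0006
```

Call:
{"method": "carry_out", "body": {
  "moves": [
    [-10,2,3,0,0,0,0],
    [-20,4,6,0,0,0,0],
    [-30,6,8,0,0,0,0],
    [-42,8,9,0,0,0,0],
    [-56,11,10,0,0,0,0]
  ]
}}

```text
time_s: 22.2
tcp_pos: [0.5633, -0.4076, 0.1339]
eef_rot: [-177.4, 89.4, -8.6]
contact_force: [1.8, -1.2, 0.0]
gripper_width: 0.0004
```

Call:
{"method": "carry_out", "body": {
  "moves": [
    [-13,3,2,0,0,0,0],
    [-26,5,3,0,0,0,0],
    [-35,7,0,0,0,0,0],
    [-43,9,-6,0,0,0,0],
    [-50,10,-13,0,0,0,0]
  ]
}}

```text
time_s: 22.7
tcp_pos: [0.5137, -0.3976, 0.1202]
eef_rot: [-177.3, 89.4, -8.5]
contact_force: [0.8, -0.3, 2.5]
gripper_width: 0.0003
```

Call:
{"method": "carry_out", "body": {
  "moves": [
    [-7,1,-9,0,0,0,0],
    [-11,2,-18,0,0,0,0],
    [-15,3,-27,0,0,0,0],
    [-18,4,-36,0,0,0,0],
    [-18,4,-36,0,0,0,0]
  ]
}}

```text
time_s: 23.2
tcp_pos: [0.4954, -0.3932, 0.0826]
eef_rot: [-170.0, 89.5, -1.3]
contact_force: [-0.6, 0.6, -0.3]
gripper_width: 0.0007
```

Run:
```python
from h import *
s=r.get_state();print(s["tcp_pos"],wh(s["tcp_pos"]),s["contact_force"])
```

```text
[ 0.49539189 -0.39319173  0.08257392] [-6.1 -5.5] [-0.61983493  0.55517781 -0.26247167]
```

Call:
{"method": "carry_out", "body": {
  "moves": [
    [-8,2,-2,0,0,0,0],
    [-15,3,-4,0,0,0,0],
    [-15,3,-7,0,0,0,0],
    [-15,3,-9,0,0,0,0],
    [-15,3,-10,0,0,0,0]
  ]
}}

```text
time_s: 23.7
tcp_pos: [0.4814, -0.3908, 0.0744]
eef_rot: [-177.0, 89.4, -8.2]
contact_force: [-0.3, 0.1, 1.2]
gripper_width: 0.0006
```

Call:
{"method": "carry_out", "body": {
  "moves": [
    [0,0,-1,0,0,0,0],
    [0,0,-2,0,0,0,0],
    [0,0,-2,0,0,0,0]
  ]
}}

```text
time_s: 24.0
tcp_pos: [0.4816, -0.3908, 0.0737]
eef_rot: [-179.5, 89.4, -10.7]
contact_force: [-5.1, 2.9, 10.0]
gripper_width: 0.0007
```

There is solid contact at z 73.7 mm, level with the shut cover's top. I lift away and check by picture.

Call:
{"method": "carry_out", "body": {
  "moves": [
    [0,0,10,0,0,0,0],
    [0,0,40,0,0,0,0],
    [20,0,90,0,0,0,0],
    [40,0,140,0,0,0,0],
    [60,10,190,0,0,0,0]
  ]
}}

```text
time_s: 24.5
tcp_pos: [0.5375, -0.3832, 0.2538]
eef_rot: [-179.4, 89.3, -10.7]
contact_force: [1.4, -0.1, -1.5]
gripper_width: 0.0002
```

Call:
{"method": "carry_out", "body": {
  "moves": [
    [10,45,0,0,0,0,0],
    [20,90,0,0,0,0,0],
    [30,135,0,0,0,0,0],
    [40,180,0,0,0,0,0],
    [40,180,0,0,0,0,0]
  ]
}}

```text
time_s: 25.0
tcp_pos: [0.5784, -0.1983, 0.2519]
eef_rot: [-173.4, 89.3, -4.3]
contact_force: [-0.2, -0.7, 0.1]
gripper_width: 0.0004
```

Run:
```python
from h import *
s=r.get_state();print(s["tcp_pos"],s["contact_force"],s["time_s"])
a=r.capture("scene");c=cam("scene")
o=np.zeros((480,800,3),np.uint8);o[:360,:480]=cv2.resize(a[145:370,160:460],(480,360),interpolation=2)
t=r.capture("top");o[:300,480:]=cv2.resize(t[135:300,180:475],(320,300),interpolation=2)
cv2.imwrite("pics/v12.png",cv2.convertScaleAbs(o,alpha=1.3))
f=lambda P:((proj(c,P)-[160,145])*1.6).round(0).tolist()
for ang in(0,.1): print(ang,"edge corners",f([hw(51.5-92*np.cos(ang),y,73.5+92*np.sin(ang)) for y in(71,-83)]),"tab",f([hw(51.5-101*np.cos(ang),-6,73.5+101*np.sin(ang))]))
```

```text
[ 0.57840114 -0.19827843  0.25192725] [-0.16072325 -0.7131448   0.09026704] 25.0
0 edge corners [[282.0, 252.0], [442.0, 311.0]] tab [[357.0, 289.0]]
0.1 edge corners [[282.0, 246.0], [444.0, 305.0]] tab [[358.0, 282.0]]
```

View pics/v12.png

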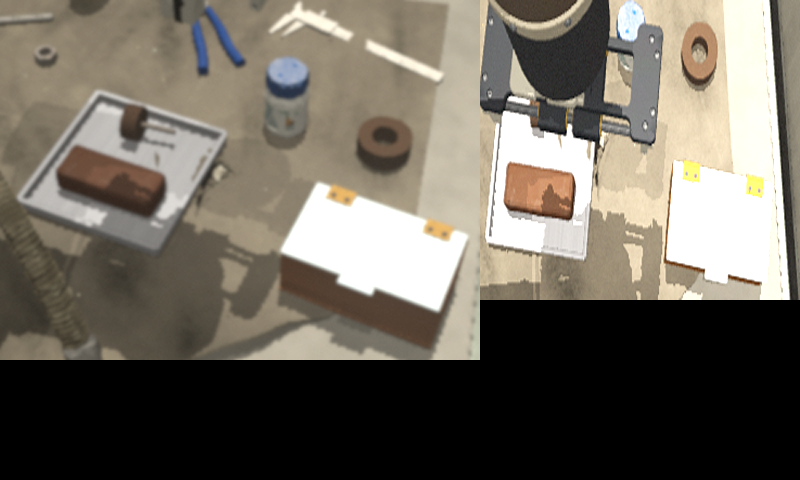

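The cover's edge corners at (282,252) and (438,308) and its tab at (358,292) match the shut prediction. The bar lies flat in the tray, and the wheel, roll and bottle look undisturbed. Handing in.

```bash
python3 -c "
from plant import r
print(r.close_job())"
```

```text
the job is handed in; nothing more can be done
None
```

The job is done and handed in after 25 s of robot time, well inside the 69 s limit.

- **What I did:** I pushed the open cover a little further back to make room for the gripper. Then I pressed the bar's −y end until it rocked, gripped the raised end at 60 N and lifted it out. I laid the bar flat in the tray, turned end for end so the gripper stayed away from the hose. Last, I folded the cover shut from behind with shut fingers.
- **Bar:** the wrist camera, taken just after release, puts it at tray x −49 to −6 mm and y −51 to 55 mm. That is square to the tray, close to the target centre and clear of the flap wheel.
- **Cover:** I met about 10 N of resistance at z 73.7 mm. In the last picture its edges lie within a few pixels (2–3 mm) of where a shut cover should appear.
- **Other items:** the flap wheel, emery roll and flux bottle look undisturbed in the last picture. I judged that by eye rather than measuring it.
- **What disagreed:** the raised end looked a few mm lower in the scene view than the nominal pose, and the bar hung about 7° steeper in the grip than the tool. When lowering it into the tray, joint 6 came within about 0.6° of its limit. I took the lean back out and let the bar level itself on the tray floor, which pushed back with about 22 N. All other readings I saw were 15 N or less.

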